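# Step the nest dial to the three-dot nest and lock it

## Robot

A 6-joint arm with a two-finger parallel gripper is mounted at the origin on the work surface; the furniture and walls round the work are solid. World frame = base frame: x ahead of the robot, y to its left, z up, the work surface at z = 0. Lengths are in m, angles in rad, forces in N, time in s.
With the tool pointing down it reaches from about 0.35 to 0.725 m from the base axis. Payload 6 kg.
Tool frame: the origin (TCP) lies at the very end of the fingers, on their centre line; the grasp point (between the pads) lies 19 mm behind it; x points along the fingers, y is the direction in which the jaws open and shut, and the axes are right-handed (so a half turn about x gives the same grasp; the last joint's range is limited). The gripper opens to 85 mm and grips with 20 to 120 N. Pads are 22 mm wide; open, the fingers measure 114 mm over their backs; the gripper's body (76 mm by 85 mm) begins 54 mm behind the grasp point. The pads swing forward as they close: fully open they stand 13 mm farther back than shut.
Start: joints at [1.561, 0.04, 0.085, 0, -1.615, -0.334], TCP at [0.202, 0.565, 0.231] pointing down, gripper open.
Joint ranges: [-2.56, 2.56], [-1.29, 2.01], [-1.08, 1.49], [-3.29, 1.98], [-2.81, -0.18], [-2.99, 2.99]. Speed limits (rad/s): [2.57, 2.57, 3.01, 3.14, 3.14, 3.14].

## Interface

Orientations are given as [roll, pitch, yaw] about the fixed x, y, z axes, in that order (R = Rz(yaw) Ry(pitch) Rx(roll)).
In Python, from cell import sensors, vision, ctrl gives the robot as it stands. The module is installed in compiled form; this text tells all that it offers.
- The arm moves only by the tool servo_tool, never from a script. Its arguments are lists of equal length, an entry for each row: "claw": the opening, from -1 (shut) to 1 (fully open), so that 0 is half open; "delta_pos": the shift along the tool's x, y, z in m, a list of three; "twist": the turn about the tool's x in degrees. In form: {"claw": [claw, ...], "delta_pos": [[x, y, z], ...], "twist": [twist, ...]}. A call has 1 to 5 rows; each row is the pose to reach, as a shift and turn from the pose commanded when the call began, along the tool's axes at that moment; what a row does not reach only later rows make up. A row lasts 1/10 s, in which the tool goes at most 50 mm and 8.59 degrees, less where a joint would pass 70% of its speed; a pose out of reach is approached as far as the arm can. A call with a gripper value outside its range is refused whole. The fingers move at their own pace and stop on an object; "grip_force" is the grip in N (left out, the last holds). Time passes only in rows, so rows that repeat a pose let the fingers close. It gives the time, the measured TCP pose, the force and the opening at its end, in the units of the state.
- sensors.get_obs(): the state, without advancing time (a new reading comes with each control period).
- vision.capture(name): name is "side" or "top"; returns a dict with "image" (420x560x3 uint8, red, green, blue), "intrinsics" (3x3 intrinsics, pixels), "dist" ([k1, k2, p1, p2, k3] as OpenCV has them; the pictures are not rectified), "rvec" (rotation vector, rad) and "tvec" (3), from world to camera coordinates, as OpenCV has them. Camera axes: x right, y down, z forward; pixel columns grow to the right and rows downward; lengths in m; the calibration is good to about 2 mm. A picture is of the moment at which its call begins. There is no depth.
- ctrl.finish_job(): hands the job in, once; it reports no verdict.
The state is a dict: "t": time; "joint_positions": joint angles; "joint_vel": joint speeds; "tau": joint torques, N m; "tool_pos": TCP position; "eef_rot": TCP orientation; "ft_force": force on the tool from outside, world axes, zero at the start; "torque": the same for the moment, N m; "gripper_width": finger opening in m.
Only numpy, scipy, OpenCV 4.12 (cv2) and the standard library are available. Lean on these libraries where they do the work, as an engineer would, in place of code of your own. Each camera call takes 0.05 s, during which the arm holds its last target. There are 200 camera calls.

## Task

With a fingertip, push the upright tabs on the rim of the rotary nest fixture to step its dial round, either way, until the empty nest, marked with three dots, stands at the index bolt; then push the bolt fully home by its plate so that it locks the dial there. Only push, never grip or force anything: keep off the nests and their boards, and leave the loose things round the fixture where they are.

Things in the scene. Friction and masses are not known exactly. Their poses are not given: they have to be found in the camera images.
- fixture: Rotary nest fixture, fixed to the bench: grey round base on rubber feet, with a 60 mm wide lobe under the bolt reaching 114 mm from the axis, below a round steel dial. Origin on the dial's turning axis, 8 mm above the bench; z up; its own -x points from the axis to the index bolt (the station). Never moves. A 0.42 m high monitor stands to its right: work the tabs on the side of the axis towards -x of the room.
- axis (a point): Point on the dial's turning axis (vertical), at the height of the dial's upper face, 36 mm above the bench.
- dial: Steel dial, 160 mm across, upper face 36 mm above the bench; turns freely either way without end about the axis and stays where it is left (about 1 to 2 N at a tab). Four nests at 90 degrees, labelled by 1, 2, 3, 4 black dots on a white strip, four tapered notches in the rim opposite the labels, four tabs between them. Origin on the axis, 8 mm above the bench; its own -x points at the three-dot label.
- mark_3 (a point): Centre of the three-dot label on the dial's upper face, 60.5 mm from the axis, between the three-dot nest (empty, 24 x 20 mm pocket) and its notch. From above, counter-clockwise, the labels follow as 1, 2, 3, 4 dots.
- station (a point): Fixed point where the label must stop: 60.5 mm from the axis in the direction of the bolt, at the height of the dial's face. The label is in place when mark_3 lies here. A black arrow on the bolt's guide block (86 to 104 mm from the axis, 44 mm high) points at it.
- tab_a (a point): Middle of the tab 45 degrees counter-clockwise (from above) of the three-dot label. Each tab is an upright radial blade with a black rubber sleeve, 24 mm long (78 to 102 mm from the axis), 7 mm thick, from 54 to 88 mm above the bench; this point is 90 mm from the axis, 71 mm above the bench. Steel of the blade from 68 mm outward, 52 mm high and up. Push it sideways.
- tab_b (a point): The same on the next tab counter-clockwise, 135 degrees from the three-dot label.
- tab_c (a point): The same on the next tab, 225 degrees counter-clockwise from the three-dot label.
- tab_d (a point): The same on the next tab, 315 degrees counter-clockwise from the three-dot label.
- bolt (a joint): Travel of the index bolt towards the axis, in m: 0 drawn back, 0.014 fully home. A 9 mm round-nosed pin that slides with about 2 N of friction and stays where it is left. It can go home only into one of the dial's four notches; their mouths flare to 20 mm, so it draws the dial true from up to about 4 degrees off. Elsewhere the rim stops it near 0.0025.
- bolt_face (a point): Centre of the outer face of the bolt's push plate, which is pushed towards the axis. 38 mm above the bench; 128 mm from the axis when drawn back, 114 mm when home.
- push_plate: Push plate of the index bolt: dark steel, 30 mm wide, 6 mm thick, from 20 to 52 mm above the bench. Origin on the dial's axis when the bolt is drawn back; moves with the bolt. Nothing lies outward of it.
- nests: The four white nests on the dial, blocks 34 x 34 mm from 20 to 54 mm from the axis, up to 53 mm above the bench with the boards that three of them hold. Origin on the axis; turns with the dial. Not to be touched.
- vial: Loose orange vial with black cap, 27 mm across, 57 mm high, origin at the centre of its foot. Leave alone.
- gauge_block: Loose grey gauge block, 30 x 50 x 22 mm, origin at the centre of its underside. Leave alone.
- spool: Loose solder spool with blue flanges, 56 mm across, 44 mm high, origin at the centre of its foot. Leave alone.

How it is judged:
By the outcome, as a careful person would: the job done as asked, in the order asked, and still so for the second after the job is handed in, with the robot touching nothing.
It also fails if it takes over 58 s, if anything falls off the work surface, if the arm or the gripper's body presses on something with over 40 N, if the wrist force passes 120 N, or if a joint passes its speed limit or range.

## Working session

There is one attempt and no reset: what is moved stays moved. The work goes in short steps, Python scripts to look and compute and a tool call to move; the robot and the scene stay as the last step left them, time stands still between calls to the robot, and variables do not carry over. Pictures are saved under pics/ and viewed, on a budget of 10 in all, crops included, one or two more only if the job needs it, and the job is handed in when it is done.

Besides the shell and the picture viewer there is one more tool, called after "Emit:" as name(argument=value, ...), one argument or row to a line, values as JSON. servo_tool: Moves the arm, as the interface text tells. Its arguments: {"type":"object","properties":{"claw":{"type":"array"},"delta_pos":{"type":"array"},"twist":{"type":"array"},"grip_force":{"type":"number"}},"required":["claw","delta_pos","twist"]}

```bash
mkdir -p pics; cat > h.py <<'E'
import numpy as np,cv2
from cell import sensors,vision,ctrl
def cap(n):
    c=vision.capture(n); c['R']=cv2.Rodrigues(np.array(c['rvec'],float))[0]; c['t']=np.array(c['tvec'],float).ravel(); return c
def ray(c,uv,z):
    p=cv2.undistortPoints(np.array(uv,float).reshape(-1,1,2),np.array(c['intrinsics']),np.array(c['dist'])).reshape(-1,2)
    d=np.c_[p,np.ones(len(p))]@c['R']; o=-c['R'].T@c['t']
    return o+d*((z-o[2])/d[:,2])[:,None]
def proj(c,P):
    return cv2.projectPoints(np.array(P,float).reshape(-1,1,3),np.array(c['rvec'],float),c['t'],np.array(c['intrinsics']),np.array(c['dist']))[0].reshape(-1,2)
def save(c,n,crop=None,s=1):
    im=c['image'][:,:,::-1]
    if crop: im=im[crop[1]:crop[3],crop[0]:crop[2]]
    cv2.imwrite('pics/'+n,cv2.resize(im,None,fx=s,fy=s,interpolation=cv2.INTER_CUBIC))
E
python3 - <<'E'
from h import *
for n in('top','side'):
    c=cap(n); save(c,n+'0.png'); print(n,-c['R'].T@c['t'],c['R'][2])
o=sensors.get_obs(); print(o)
E
```

```text
top [0.40893171 0.2692842  0.93114262] [ 0.13090079 -0.02354205 -0.99111591]
side [0.64566938 0.88503218 0.62764895] [-0.15380798 -0.73149569 -0.6642719 ]
{'t': 0.1, 'joint_positions': array([ 1.56066131e+00,  4.07842992e-02,  8.39353685e-02, -3.68762684e-04,
       -1.61551042e+00, -3.33686179e-01]), 'joint_vel': array([ 5.82285985e-04, -6.24901705e-04,  1.70957916e-03,  2.27789734e-03,
        1.40199859e-03, -2.94348964e-05]), 'tau': array([-5.26103729e-03, -3.69337821e+01,  3.48286128e+01,  6.95165366e+00,
       -4.37557916e-03,  1.29764754e-06]), 'tool_pos': array([0.20210508, 0.5646336 , 0.23038163]), 'eef_rot': array([ 1.67299829,  1.56919047, -1.81239937]), 'ft_force': array([-0.78644521, -0.1502293 , -0.31707923]), 'torque': array([0.00737282, 0.0434223 , 0.00669551]), 'gripper_width': 0.0853786274736514}
```

View pics/top0.png

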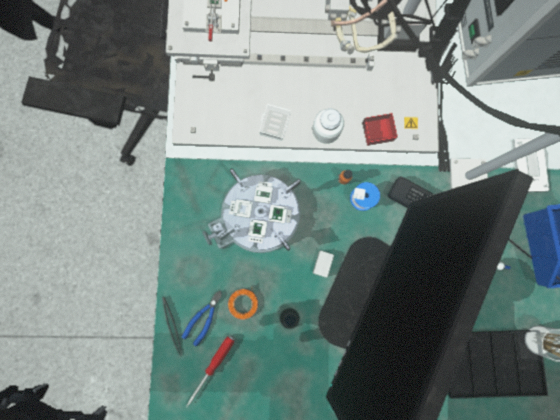

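View pics/side0.png

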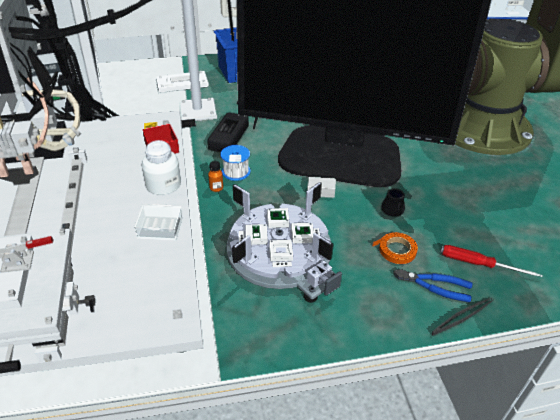

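The top view shows the dial at about (260,213), with the bolt to its lower left at about (218,232). Next I'll zoom in on both views and work out the axis directions.

```bash
python3 - <<'E'
from h import *
ims=[]
for n,cr in(('top',(190,150,330,270)),('side',(215,165,355,310))):
    c=cap(n)
    im=c['image'][cr[1]:cr[3],cr[0]:cr[2],::-1]; ims.append(cv2.resize(im,(400,int(400*im.shape[0]/im.shape[1])),interpolation=cv2.INTER_CUBIC))
    for p in([0,0,0],[.202,.565,.231],[.4,.3,0],[.5,.3,0],[.4,.4,0]): print(n,p,proj(c,p))
    print(ray(c,[[260,213],[218,232]] if n=='top' else [[280,235],[330,280]],.036))
h=max(i.shape[0] for i in ims)
cv2.imwrite('pics/z0.png',np.hstack([cv2.copyMakeBorder(i,0,h-i.shape[0],0,0,0) for i in ims]))
E
```

```text
top [0, 0, 0] [[398.76378944 471.83087277]]
top [0.202, 0.565, 0.231] [[ 75.93769911 397.19218779]]
top [0.4, 0.3, 0] [[258.18074757 269.01196071]]
top [0.5, 0.3, 0] [[259.66671588 223.31329752]]
top [0.4, 0.4, 0] [[212.05456857 267.94277021]]
[[0.51857553 0.2988103  0.036     ]
 [0.47570121 0.3860601  0.036     ]]
side [0, 0, 0] [[480.58347682 124.43793417]]
side [0.202, 0.565, 0.231] [[607.44091716 238.05878983]]
side [0.4, 0.3, 0] [[349.86872006 240.90823591]]
side [0.5, 0.3, 0] [[291.92104427 248.64550206]]
side [0.4, 0.4, 0] [[368.473718   286.07893685]]
[[0.52080051 0.30058977 0.036     ]
 [0.46653919 0.40616497 0.036     ]]
```

View pics/z0.png

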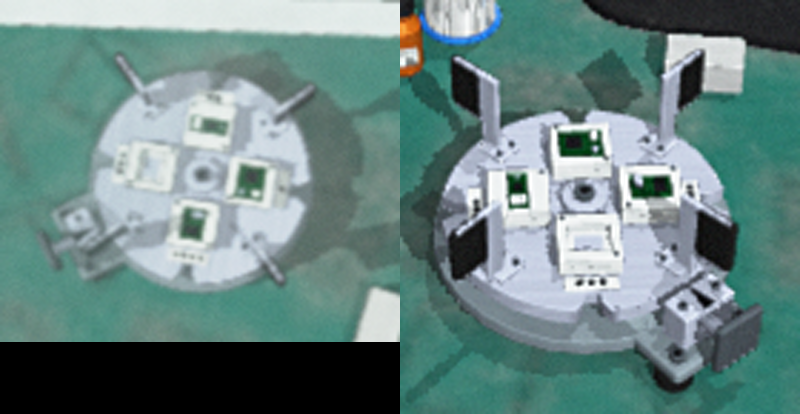

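```bash
python3 - <<'E'
from h import *
from scipy.spatial.transform import Rotation as Ro
t=cap('top'); s=cap('side')
T=lambda x,y:[190+x*.35-.3,150+y*.35-.3]
S=lambda x,y:[215+(x-400)*.35-.3,165+y*.35-.3]
def show(n,a,c,z):
    for nm,cc,p in(('top',t,a and T(*a)),('side',s,c and S(*c))):
        if p: print(n,nm,ray(cc,[p],z)[0].round(4))
show('hub',(203,174),(583,190),.040)
show('label3',(121,163),(592,283),.0365)
show('label1or opp',(283,188),None,.0365)
show('plate top',(46,248),(722,325),.052)
for n,p in dict(a_in=(133,220),b_out=(280,280),b_in=(245,238),c_out=(312,88),d_out=(120,55)).items(): show(n,p,None,.088)
print('monitor',ray(t,[[530,180],[375,420],[490,170],[328,395]],.42).round(3).tolist(),ray(t,[[490,170],[328,395]],.1).round(3).tolist())
R=Ro.from_euler('xyz',sensors.get_obs()['eef_rot']).as_matrix(); print(R.round(3))
for n,c in(('top',t),('side',s)):
    h=cv2.cvtColor(c['image'],cv2.COLOR_RGB2HSV); m=((h[...,1]<60)&(h[...,2]>120)).astype(np.uint8)
    u=[260,213] if n=='top' else [280,235]
    k,l,st,ce=cv2.connectedComponentsWithStats(m); i=l[u[1],u[0]]; print(n,i,st[i],ce[i])
E
```

```text
hub top [0.5233 0.2973 0.04  ]
hub side [0.5219 0.2957 0.04  ]
label3 top [0.5303 0.3587 0.0365]
label3 side [0.53   0.3622 0.0365]
label1or opp top [0.5148 0.2374 0.0365]
plate top top [0.4645 0.4086 0.052 ]
plate top side [0.4743 0.4156 0.052 ]
a_in top [0.4834 0.3435 0.088 ]
b_out top [0.4442 0.2398 0.088 ]
b_in top [0.4728 0.265  0.088 ]
c_out top [0.581  0.2202 0.088 ]
d_out top [0.6007 0.3573 0.088 ]
monitor [[0.522, -0.046, 0.42], [0.238, 0.147, 0.42], [0.533, 0.003, 0.42], [0.263, 0.201, 0.42]] [[0.611, -0.164, 0.1], [0.172, 0.159, 0.1]]
[[-0.    -0.337 -0.941]
 [-0.001 -0.941  0.337]
 [-1.     0.001 -0.   ]]
top 27 [ 208  167   92   86 5409] [257.46644481 211.85080422]
side 70 [ 229  177  108  122 6962] [283.26113186 242.03016375]
```

Measured: axis at (0.5225, 0.298), the label at about 82° and the bolt at about 115°. The dial must turn about 33° counter-clockwise, so I'll push tab_a, which stands at about 127°. First I close the gripper and travel there at height.

Emit:
servo_tool(
  claw=[-1, -1, -1, -1, -1],
  delta_pos=[
    [0, 0.008, -0.038],
    [0, 0.016, -0.076],
    [0, 0.024, -0.114],
    [0, 0.032, -0.152],
    [0, 0.04, -0.19],
  ],
  twist=[0, 0, 0, 0, 0],
)

```text
t: 0.8
tool_pos: [0.3687, 0.4622, 0.2313]
eef_rot: [-1.114, 1.571, 1.684]
ft_force: [0.8, 1.2, 1.2]
gripper_width: 0.0126
```

Emit:
servo_tool(
  claw=[-1, -1, -1, -1, -1],
  delta_pos=[
    [0, 0.008, -0.038],
    [0, 0.016, -0.076],
    [0, 0.024, -0.114],
    [0, 0.03, -0.147],
    [0, 0.03, -0.147],
  ],
  twist=[0, 0, 5, 10, 15],
)

```text
t: 1.3
tool_pos: [0.4986, 0.3829, 0.2306]
eef_rot: [1.995, 1.569, -1.76]
ft_force: [-1.4, 0.3, -1.0]
gripper_width: 0.0001
```

```bash
cat >> h.py <<'E'
from scipy.spatial.transform import Rotation as Ro
A=np.array([.5225,.298])
def st(goal=None):
    o=sensors.get_obs(); p=np.array(o['tool_pos']); R=Ro.from_euler('xyz',o['eef_rot']).as_matrix()
    d=p[:2]-A; print('t',round(o['t'],2),'p',p.round(4),'r,ang',np.hypot(*d).round(4),np.degrees(np.arctan2(d[1],d[0])).round(1),'F',np.round(o['ft_force'],1),'w',round(o['gripper_width'],4),'yaw_y',np.degrees(np.arctan2(R[1,1],R[0,1])).round(1))
    if goal is not None:
        for g in goal:
            q=np.r_[A+g[0]*np.array([np.cos(np.radians(g[1])),np.sin(np.radians(g[1]))]),g[2]]; print(g,'tool delta',(R.T@(q-p)).round(4))
E
python3 - <<'E'
from h import *
st([(.092,107,.231),(.092,107,.064)])
t=cap('top');s=cap('side')
im=[cv2.resize(t['image'][140:270,180:320,::-1],(400,371),interpolation=3),cv2.resize(s['image'][165:305,215:355,::-1],(400,400),interpolation=3)[:371]]
cv2.imwrite('pics/z1.png',np.hstack(im))
E
```

```text
t 1.3 p [0.4986 0.3829 0.2306] r,ang 0.0882 105.7 F [-1.4  0.3 -1. ] w 0.0001 yaw_y -125.1
(0.092, 107, 0.231) tool delta [-0.0004 -0.0008  0.0042]
(0.092, 107, 0.064) tool delta [ 0.1666 -0.001   0.0043]
```

View pics/z1.png

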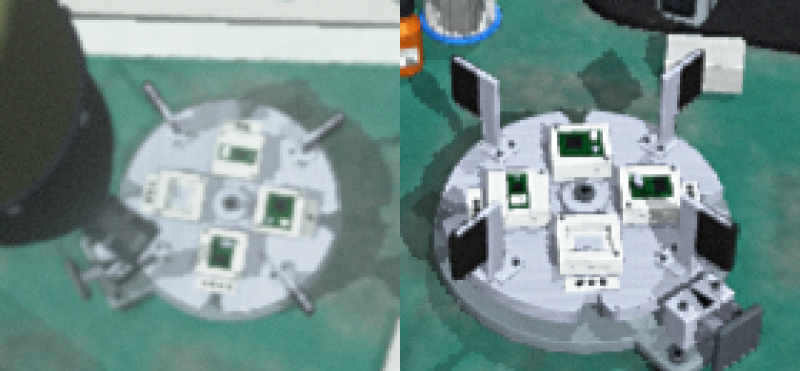

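Side view: the dial is as it was, with tab_a at about (715,235) and the guide block at (700,310). Top view: the gripper is near the bolt, clear of the tabs. Now I descend beside tab_a.

Emit:
servo_tool(
  claw=[-1, -1, -1, -1, -1],
  delta_pos=[
    [0.03, 0, 0.004],
    [0.07, 0, 0.004],
    [0.11, 0, 0.004],
    [0.145, 0, 0.004],
    [0.166, 0, 0.004],
  ],
  twist=[0, 0, 0, 0, 0],
)

```text
t: 1.9
tool_pos: [0.4907, 0.3871, 0.0617]
eef_rot: [1.328, 1.567, -2.416]
ft_force: [-0.1, -0.2, -0.4]
gripper_width: -0.0001
```

```bash
python3 - <<'E'
from h import *
st([(.092,a,.064) for a in(112,117,122,127,132,137,142,147)])
s=cap('side');save(s,'z2.png',(215,145,355,310),4)
E
```

```text
t 1.9 p [0.4907 0.3871 0.0617] r,ang 0.0946 109.6 F [-0.1 -0.2 -0.4] w -0.0001 yaw_y -124.5
(0.092, 112, 0.064) tool delta [-0.0023  0.0047  0.0001]
(0.092, 117, 0.064) tool delta [-0.0023  0.0116  0.0042]
(0.092, 122, 0.064) tool delta [-0.0022  0.0188  0.0077]
(0.092, 127, 0.064) tool delta [-0.0022  0.0263  0.0106]
(0.092, 132, 0.064) tool delta [-0.0022  0.034   0.0128]
(0.092, 137, 0.064) tool delta [-0.0021  0.0419  0.0143]
(0.092, 142, 0.064) tool delta [-0.0021  0.0499  0.0152]
(0.092, 147, 0.064) tool delta [-0.0021  0.0579  0.0153]
```

View pics/z2.png

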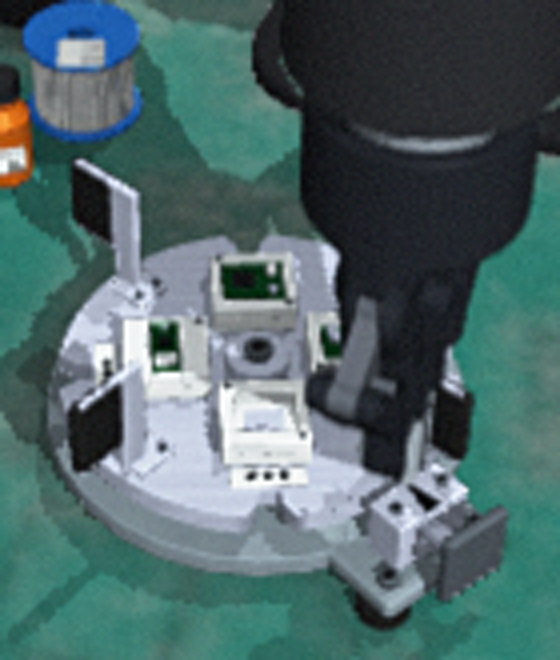

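Side view: the fingertip stands just left of tab_a, whose sleeve shows at about (452,420), and above the guide block at (420,510). There is no contact force. Next I push counter-clockwise.

Emit:
servo_tool(
  claw=[-1, -1, -1, -1, -1],
  delta_pos=[
    [-0.001, 0.005, 0.0],
    [-0.001, 0.011, 0.004],
    [-0.001, 0.018, 0.0075],
    [-0.001, 0.026, 0.0105],
    [-0.001, 0.034, 0.013],
  ],
  twist=[0, 0, 0, 0, 0],
)

```text
t: 2.45
tool_pos: [0.4623, 0.3672, 0.0676]
eef_rot: [-1.638, 1.569, 0.898]
ft_force: [1.3, 1.3, -0.5]
gripper_width: 0.0001
```

```bash
python3 - <<'E'
from h import *
st([(.092,a,.064) for a in(137,140,142,144,146,147,150)])
t=cap('top');s=cap('side')
im=[cv2.resize(t['image'][140:270,180:320,::-1],(400,371),interpolation=3),cv2.resize(s['image'][165:305,215:355,::-1],(400,400),interpolation=3)]
im[0]=cv2.copyMakeBorder(im[0],0,29,0,0,0)
cv2.imwrite('pics/z3.png',np.hstack(im))
E
```

```text
t 2.45 p [0.4623 0.3672 0.0676] r,ang 0.0917 131.0 F [ 1.3  1.3 -0.5] w 0.0001 yaw_y -124.7
(0.092, 137, 0.064) tool delta [0.0036 0.0093 0.0021]
(0.092, 140, 0.064) tool delta [0.0036 0.0141 0.0027]
(0.092, 142, 0.064) tool delta [0.0036 0.0173 0.003 ]
(0.092, 144, 0.064) tool delta [0.0036 0.0205 0.0031]
(0.092, 146, 0.064) tool delta [0.0036 0.0237 0.0031]
(0.092, 147, 0.064) tool delta [0.0036 0.0253 0.0031]
(0.092, 150, 0.064) tool delta [0.0035 0.0301 0.0028]
```

View pics/z3.png

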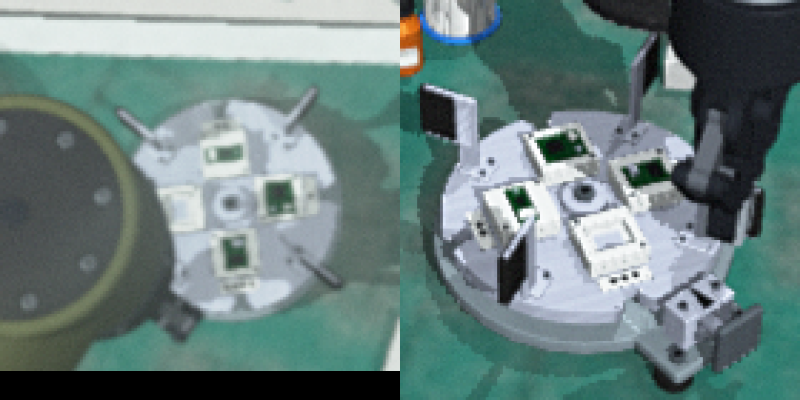

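```bash
python3 - <<'E'
from h import *
t=cap('top');s=cap('side')
T=lambda x,y:[180+x*.35-.3,140+y*.35-.3]
S=lambda x,y:[215+(x-400)*.35-.3,165+y*.35-.3]
def f(n,c,uv,z):
    p=ray(c,[uv],z)[0]; d=p[:2]-A; print(n,p[:2].round(4),'r',np.hypot(*d).round(4),'ang',np.degrees(np.arctan2(d[1],d[0])).round(1))
f('d',t,T(120,110),.088);f('c',t,T(316,88),.088);f('b',t,T(340,285),.088)
f('lab',s,S(627,278),.0365)
f('pl top',s,S(739,313),.052);f('pl bot',s,S(738,358),.02);f('pl',s,S(739,336),.038)
f('arrow tip',s,S(703,300),.044)
f('lobe foot',s,S(677,382),.0)
# dark plate mask in the side view
h=s['image'][270:300,320:345].astype(int)
print(h.sum(2)//3)
E
```

```text
d [0.581  0.3767] r 0.098 ang 53.4
c [0.6012 0.2382] r 0.0989 ang -37.2
b [0.4612 0.2182] r 0.1006 ang -127.6
lab [0.511  0.3621] r 0.0651 ang 100.1
pl top [0.4637 0.4095] r 0.126 ang 117.8
pl bot [0.4624 0.4128] r 0.1296 ang 117.6
pl [0.4635 0.4129] r 0.1292 ang 117.2
arrow tip [0.4772 0.3909] r 0.1033 ang 116.0
lobe foot [0.4925 0.4071] r 0.1131 ang 105.4
[[ 27   6   9  28  81 162 208 182 204 172 111  95  94  93  98  93  98  93
   99 100  97 100 101  98 101]
 [ 92  18   9  59 143 208 198 141 116 106  93 118 139  99  91  96  97  96
   90  77  86  99  96  99  99]
 [165  66  77 151 197 205 196 110  91  88  92 104 113 100  94  95  89  74
   84  90  96  99  98  99  96]
 [185 164 210 195 172 119 119  97  95  92  86  87  98  67  75  90  81  85
   97 105 107 106  94 100 102]
 [202 184 188 141  96  88 103  96  95  93  91  68  49  26  53  83  91 106
  109 110  93  82  88 106 102]
 [180 168 129 123 122  93  87  91  95 103  99  58  59  57  87  98 111 112
  107  86  79  90 100 101 106]
 [143 142 135 128 134 140 123  99  92  95  82  57  81  92 102 115 113  95
   81  76  79  89 101 101 100]
 [109
[... 1710 characters left out ...]
06 121  70 100 101 102 101 103 105 102
   96  98  95  95  98  99  97]
 [ 93  75  76  73  49  65  79  78  96 100  98 102 100 102 102  99  98 102
   95  95  96  98  97  95  93]
 [ 72  79  80  77  71  68  67  69  97 100 102 104 105 106 105  98  99  97
  101  90  95  98  91  96  95]
 [ 75  74  82  79  77  82  97  94  97  98  99 102 105 109 110 106 101 102
   95  97  91  96  96  93  94]
 [ 78  77  88  94  91  98  93  94  97  98 105 100 104 108 111 103 101  95
   97  97  95  96  96 101  98]
 [ 79  81  85  90  95  95  97  94  96  98  99  97  91  95 103 104  95 101
   99 100  98  97  97  97  99]
 [ 82  78  82  85  95  95  92  97  97  91  85  85  83  80  83  89  96 100
   97 100 106 101 105  99  98]]
```

The bolt is at 117° and the label at about 98°, so 19° remain. I'll push 17° more, then look again.

Emit:
servo_tool(
  claw=[-1, -1, -1, -1, -1],
  delta_pos=[
    [0.001, 0.006, 0.002],
    [0.001, 0.012, 0.0025],
    [0.001, 0.018, 0.003],
    [0.001, 0.024, 0.003],
    [0.001, 0.027, 0.003],
  ],
  twist=[0, 0, 0, 0, 0],
)

```text
t: 3.15
tool_pos: [0.4444, 0.3461, 0.0653]
eef_rot: [0.499, 1.571, 3.035]
ft_force: [1.5, 0.5, -0.1]
gripper_width: -0.0
```

Emit:
servo_tool(
  claw=[-1],
  delta_pos=[
    [0, 0, 0],
  ],
  twist=[0],
)

```text
t: 3.25
tool_pos: [0.4443, 0.3461, 0.0653]
eef_rot: [1.138, 1.57, -2.609]
ft_force: [-0.2, 0.5, -0.2]
gripper_width: -0.0004
```

```bash
python3 - <<'E'
from h import *
st([(.092,a,.066) for a in(144,147,148,150,151,152)])
t=cap('top');s=cap('side')
im=[cv2.resize(t['image'][140:270,180:320,::-1],(400,371),interpolation=3),cv2.resize(s['image'][165:305,215:355,::-1],(400,400),interpolation=3)]
im[0]=cv2.copyMakeBorder(im[0],0,29,0,0,0)
cv2.imwrite('pics/z4.png',np.hstack(im))
E
```

```text
t 3.25 p [0.4443 0.3461 0.0653] r,ang 0.0918 148.4 F [-0.2  0.5 -0.2] w -0.0004 yaw_y -124.7
(0.092, 144, 0.066) tool delta [-0.0007 -0.007   0.0003]
(0.092, 147, 0.066) tool delta [-0.0007 -0.0022  0.0003]
(0.092, 148, 0.066) tool delta [-0.0007 -0.0006  0.0002]
(0.092, 150, 0.066) tool delta [-0.0007  0.0026  0.    ]
(0.092, 151, 0.066) tool delta [-0.0007  0.0042 -0.0001]
(0.092, 152, 0.066) tool delta [-0.0007  0.0058 -0.0003]
```

View pics/z4.png

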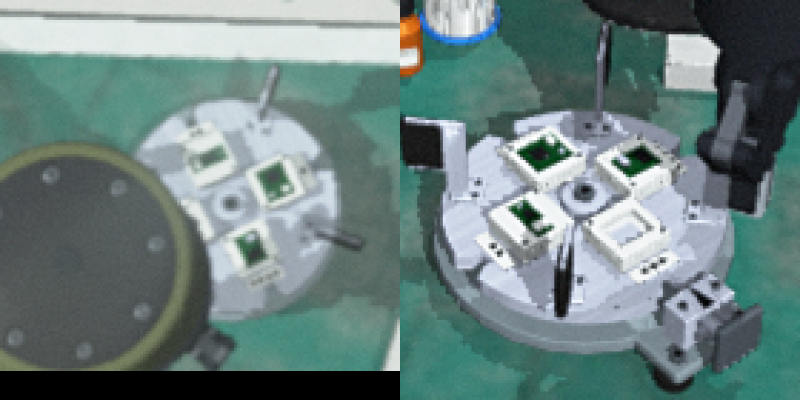

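Side view: label 3 is at about (655,267), the arrow at about (707,297) and tab_d at (563,280). Top view: the tab tips are at (277,66) and (362,244).

```bash
python3 - <<'E'
from h import *
t=cap('top');s=cap('side')
T=lambda x,y:[180+x*.35-.3,140+y*.35-.3]
S=lambda x,y:[215+(x-400)*.35-.3,165+y*.35-.3]
def f(n,c,uv,z):
    p=ray(c,[uv],z)[0]; d=p[:2]-A; print(n,p[:2].round(4),'r',np.hypot(*d).round(4),'ang',np.degrees(np.arctan2(d[1],d[0])).round(1))
f('c+135',t,T(277,66),.088);f('b-135',t,T(362,244),.088)
f('lab',s,S(655,267),.0365);f('pocket',s,S(626,238),.05);f('d+45',s,S(566,238),.088)
for a in(115,117,119):
    d=np.array([np.cos(np.radians(a)),np.sin(np.radians(a))]); q=(proj(s,np.r_[A+.0605*d,.0365])[0]-[215,165])/.35+[400,0]; print(a,q.round(1))
E
```

```text
c+135 [0.6164 0.2664] r 0.0991 ang -18.6
b-135 [0.4903 0.2033] r 0.1 ang -108.8
lab [0.4946 0.357 ] r 0.0653 ang 115.3
pocket [0.5085 0.3458] r 0.0498 ang 106.3
d+45 [0.547  0.3759] r 0.0817 ang 72.6
115 [648.1 261.1]
117 [651.2 259.4]
119 [654.1 257.6]
```

The dial is at about 116.3° and the bolt at 117.2°, which is inside the bolt's ±4° capture range. I back off the tab and move outward of the push plate.

Emit:
servo_tool(
  claw=[-1, -1, -1],
  delta_pos=[
    [0, -0.006, 0.001],
    [-0.01, -0.015, 0.006],
    [-0.03, -0.025, 0.015],
  ],
  twist=[0, 0, 0],
)

```text
t: 3.75
tool_pos: [0.4462, 0.3752, 0.0936]
eef_rot: [1.501, 1.567, -2.247]
ft_force: [0.2, 0.5, -0.4]
gripper_width: 0.0002
```

```bash
python3 - <<'E'
from h import *
st([(.17,117,.09)])
E
```

```text
t 3.75 p [0.4462 0.3752 0.0936] r,ang 0.1086 134.6 F [ 0.2  0.5 -0.4] w 0.0002 yaw_y -124.7
(0.17, 117, 0.09) tool delta [ 0.0034 -0.0605  0.0431]
```

Emit:
servo_tool(
  claw=[-1, -1, -1, -1, -1],
  delta_pos=[
    [0, -0.02, 0.015],
    [0, -0.04, 0.03],
    [0, -0.06, 0.043],
    [0, -0.06, 0.043],
    [0, -0.06, 0.043],
  ],
  twist=[5, 11, 18, 24, 28],
)

```text
t: 4.25
tool_pos: [0.4453, 0.4505, 0.0945]
eef_rot: [2.195, 1.57, -2.044]
ft_force: [-0.4, -0.0, -0.6]
gripper_width: -0.0
```

Emit:
servo_tool(
  claw=[-1, -1, -1, -1],
  delta_pos=[
    [0.02, 0, 0],
    [0.045, 0, 0],
    [0.062, 0, 0],
    [0.062, 0, 0],
  ],
  twist=[0, 0, 0, 0],
)

```text
t: 4.65
tool_pos: [0.4443, 0.4482, 0.0297]
eef_rot: [2.027, 1.565, -2.209]
ft_force: [-0.3, -1.1, 0.5]
gripper_width: 0.0007
```

```bash
python3 - <<'E'
from h import *
st([(r,117,.03) for r in (.15,.14,.13,.125,.12)])
t=cap('top');s=cap('side')
im=[cv2.resize(t['image'][140:270,180:320,::-1],(400,371),interpolation=3),cv2.resize(s['image'][175:315,225:365,::-1],(400,400),interpolation=3)]
im[0]=cv2.copyMakeBorder(im[0],0,29,0,0,0)
cv2.imwrite('pics/z5.png',np.hstack(im))
E
```

```text
t 4.65 p [0.4443 0.4482 0.0297] r,ang 0.1694 117.5 F [-0.3 -1.1  0.5] w 0.0007 yaw_y -152.7
(0.15, 117, 0.03) tool delta [-0.0003 -0.0013 -0.0194]
(0.14, 117, 0.03) tool delta [-0.0003 -0.0013 -0.0294]
(0.13, 117, 0.03) tool delta [-0.0002 -0.0012 -0.0394]
(0.125, 117, 0.03) tool delta [-0.0002 -0.0012 -0.0444]
(0.12, 117, 0.03) tool delta [-0.0002 -0.0012 -0.0494]
```

View pics/z5.png

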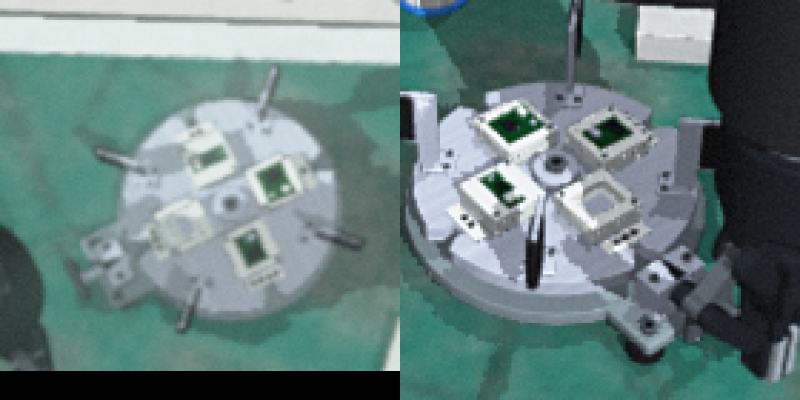

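Top view: axis (232,205), label (158,240) and plate (77,278) lie on one line, so the dial is aligned. The finger stands outward of the plate. Next I push towards the axis in small steps.

Emit:
servo_tool(
  claw=[-1, -1, -1, -1, -1],
  delta_pos=[
    [0, -0.001, -0.007],
    [0, -0.001, -0.014],
    [0, -0.001, -0.021],
    [0, -0.001, -0.026],
    [0, -0.001, -0.031],
  ],
  twist=[0, 0, 0, 0, 0],
)

```text
t: 5.25
tool_pos: [0.4609, 0.4222, 0.0337]
eef_rot: [-0.78, 1.57, 1.267]
ft_force: [-1.9, 2.0, 0.1]
gripper_width: -0.0
```

Emit:
servo_tool(
  claw=[-1, -1, -1],
  delta_pos=[
    [0, 0, -0.002],
    [0, 0, -0.004],
    [0, 0, -0.006],
  ],
  twist=[0, 0, 0],
)

```text
t: 5.55
tool_pos: [0.4634, 0.4174, 0.0336]
eef_rot: [-1.021, 1.57, 1.027]
ft_force: [-0.6, 1.8, 1.9]
gripper_width: -0.0003
```

```bash
python3 - <<'E'
from h import *
st([(.125,117,.03)])
E
```

```text
t 5.55 p [0.4634 0.4174 0.0336] r,ang 0.1333 116.3 F [-0.6  1.8  1.9] w -0.0003 yaw_y -152.7
(0.125, 117, 0.03) tool delta [ 0.0036  0.0016 -0.0082]
```

Contact is at about 2 N and the bolt is sliding. I continue in 2 mm steps and watch the force.

Emit:
servo_tool(
  claw=[-1, -1, -1],
  delta_pos=[
    [0, 0, -0.002],
    [0, 0, -0.004],
    [0, 0, -0.006],
  ],
  twist=[0, 0, 0],
)

```text
t: 5.85
tool_pos: [0.4662, 0.4122, 0.0336]
eef_rot: [-1.009, 1.57, 1.038]
ft_force: [-1.6, 3.2, 2.8]
gripper_width: 0.0
```

Emit:
servo_tool(
  claw=[-1, -1],
  delta_pos=[
    [0, 0, -0.002],
    [0, 0, -0.002],
  ],
  twist=[0, 0],
)

```text
t: 6.05
tool_pos: [0.4664, 0.4118, 0.0336]
eef_rot: [-0.436, 1.567, 1.612]
ft_force: [-3.6, 7.4, 2.4]
gripper_width: -0.0003
```

Emit:
servo_tool(
  claw=[-1, -1],
  delta_pos=[
    [0, 0, -0.002],
    [0, 0, -0.002],
  ],
  twist=[0, 0],
)

```text
t: 6.25
tool_pos: [0.4665, 0.4117, 0.0337]
eef_rot: [-0.365, 1.564, 1.684]
ft_force: [-7.3, 12.4, 1.8]
gripper_width: 0.0002
```

The travel stopped hard at r ≈ 0.127 with the force rising to 14 N, so the bolt appears to be at its end stop. I back off and check.

Emit:
servo_tool(
  claw=[-1, -1, -1, -1, -1],
  delta_pos=[
    [0, 0, 0.008],
    [0, 0, 0.03],
    [0, 0, 0.06],
    [-0.04, 0, 0.08],
    [-0.08, 0, 0.1],
  ],
  twist=[0, 0, 0, 0, 0],
)

```text
t: 6.75
tool_pos: [0.4212, 0.4958, 0.1118]
eef_rot: [2.359, 1.564, -1.878]
ft_force: [0.8, 1.1, 0.7]
gripper_width: 0.0002
```

Emit:
servo_tool(
  claw=[-1, -1, -1],
  delta_pos=[
    [-0.04, 0, 0.03],
    [-0.08, 0, 0.06],
    [-0.08, 0, 0.06],
  ],
  twist=[0, 0, 0],
)

```text
t: 7.05
tool_pos: [0.3945, 0.5535, 0.1997]
eef_rot: [-1.18, 1.563, 0.869]
ft_force: [0.0, 0.3, 1.2]
gripper_width: 0.0001
```

```bash
python3 - <<'E'
from h import *
st()
t=cap('top');s=cap('side')
im=[cv2.resize(t['image'][140:270,180:320,::-1],(400,371),interpolation=3),cv2.resize(s['image'][175:315,225:365,::-1],(400,400),interpolation=3)]
im[0]=cv2.copyMakeBorder(im[0],0,29,0,0,0)
cv2.imwrite('pics/z6.png',np.hstack(im))
E
```

```text
t 7.05 p [0.3945 0.5535 0.1997] r,ang 0.2858 116.6 F [0.  0.3 1.2] w 0.0001 yaw_y -152.6
```

View pics/z6.png

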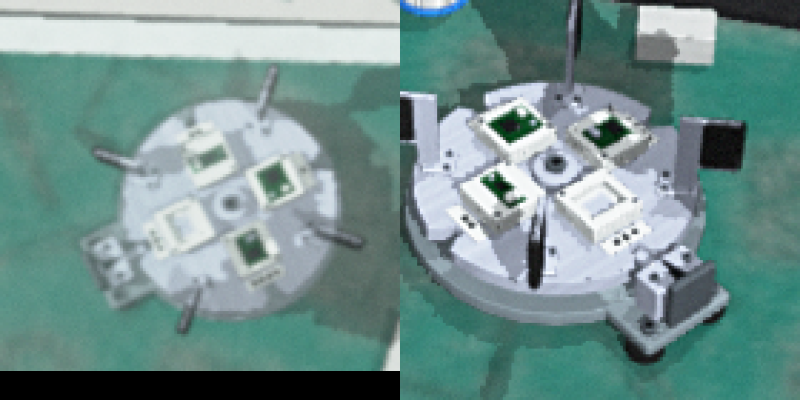

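Side view: the push plate, about (693,290), now stands close against the guide block, and the three-dot label, (628,237), faces the bolt. I'll do one numeric check and then hand in.

```bash
python3 - <<'E'
from h import *
s=cap('side')
S=lambda x,y:[225+(x-400)*.35-.3,175+y*.35-.3]
for n,uv,z in(('plate',(693,292),.038),('platetop',(694,272),.052),('label',(628,237),.0365)):
    p=ray(s,[S(*uv)],z)[0]; d=p[:2]-A; print(n,np.hypot(*d).round(4),np.degrees(np.arctan2(d[1],d[0])).round(1))
print(ctrl.finish_job())
E
```

```text
plate 0.116 117.1
platetop 0.1147 117.4
label 0.065 116.5
the job is handed in; nothing more can be done
None
```

I stepped the dial about 34° counter-clockwise by pushing tab_a with the closed fingertips. That put the empty three-dot nest at the bolt, and I then pushed the bolt home by its plate. The job is handed in, at about 7 s on the robot's clock.

**Dial:** the last picture puts the label at 116.5° and the bolt at 117.1°, well inside the bolt's 4° capture range.

**Bolt:** the plate's outer face reads 115 to 116 mm from the axis, against 128 mm drawn back and 114 mm home. The push took 2 to 3 N while the bolt slid. It then stopped hard, and the force rose to about 14 N, so I take the bolt as fully home and locked. I did not test the lock by pushing the dial.

**Disagreements:** the label measured 65 mm from the axis instead of 60.5 mm, a bias from my reading of the side view. The plate reading is 1 to 2 mm over nominal, which is within calibration error.

**Touching:** the robot was clear of everything when I handed in. I saw no contact with the nests, and my path stayed clear of the loose things. I did not measure whether the vial, gauge block or spool had moved.

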